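# Pin and seat a lens mount on the sprung stage

## Task

Stand the longer of the two dowel pins from the pin block upright in the bore in the middle of the stage, fully home. Then lower the lens mount over that pin, square with the stage, until it drops onto the sprung seat plate, press it down as far as the seat goes, and finish with the gripper still on the mount, keeping it pressed down ready for its clamp screw to be driven. Leave the shorter pin and the other things on the bench where they are.

Things in the scene. Friction and masses are not known exactly. Their poses are not given: they have to be found in the camera images.
- pin_mid (a point): centre of the long dowel pin: loose polished steel pin, 12 mm diameter, 64 mm long, about 55 g, starts upright in either hole of the pin block with 44 mm showing. Its z axis runs along it, towards the nose: the top 8 mm taper to a 6 mm flat, the bottom 3 mm taper to 9 mm. This point is 32 mm above its foot.
- short_pin_mid (a point): centre of the short dowel pin: same steel, 12 mm diameter, 40 mm long, 20 mm showing, upright in the other hole of the pin block; leave it alone. This point is 20 mm above its foot.
- block: pin block: fixed aluminium bar 110 (x) x 40 (y) x 30 mm high; origin at the centre of its underside. Two 13.5 mm holes, 20 mm deep, lie 30 mm either side of its centre along its x axis.
- stage: stage: fixed; foot plate 120 (x) x 100 (y) x 10 mm, on it a black block 100 (x) x 80 (y) mm whose top is 40 mm above the origin; origin at the centre of the underside. Two micrometer heads stick out 98 mm to +x, 16 to 34 mm up. Over the block floats the sprung seat plate, 90 (x) x 70 (y) x 8 mm, its top 54 mm above the stage's origin when free, with a 21 mm through hole above the bore.
- bore (a point): mouth of the stage's bore, in the black block's top face, 40 mm above the stage's underside and at its centre: 13.5 mm diameter, blind, 20 mm deep (floor 20 mm above the stage's underside). A pin stood fully home in it has its foot on that floor, so the long pin rises 44 mm above this point, 30 mm above the free seat plate.
- seat (a joint): how far the sprung seat plate is pressed down, in m: 0 free, 0.006 at its stop. The spring pushes up with about 7 N when free and 13 N at the stop, more than the mount's own weight.
- seat_top (a point): centre of the seat plate's top face; 54 mm above the stage's underside when free, 48 mm when fully pressed.
- mount_frame (a point): centre of the upright lens frame of the lens mount. The mount is a loose black part of about 0.25 to 0.46 kg, 96 mm high: a base block 60 (x) x 46 (y) x 46 mm high, and on its middle an upright dark steel frame 18 (x) thick x 46 (y) wide x 50 mm high round a 30 mm lens that looks along x. This point is 71 mm above the mount's underside and 25 mm below its top; z axis up. Two small screw heads stick out 7 mm from the base's +x side, 14 mm up.
- mount_foot (a point): centre of the mount's underside, which is the mouth of a blind bore straight up into it, 14 mm diameter, 40 mm deep, hidden from above. Square with the stage means the mount's x axis is parallel to the stage's x axis, either way round.
- tub: clear open plastic tub 100 x 80 x 45 mm, loose bystander; origin at the centre of its underside.
- driver: screwdriver, 180 mm long, lying on the bench along its x axis, loose bystander.
- case: flat yellow blade case 35 x 130 x 12 mm, loose bystander; origin at the centre of its underside.
There are look-alikes about, which are no part of the job. Of the things that look like the stage, take the one that is farthest to the robot's right at the start.

How it is judged:
On the way, in this order (a step that is already met when the one before it is completed fails the run):
1. the long pin stands upright and fully home in the stage's bore (z of pin_mid in the frame of stage below 0.055 m and horizontal distance between pin_mid and bore below 0.006 m and angle between pin_mid's own z axis and vertical below 0.16 rad), for 0.2 s.
2. the mount has dropped over the pin onto the seat plate (z of mount_foot in the frame of stage below 0.057 m and horizontal distance between mount_foot and bore below 0.006 m and z of pin_mid in the frame of stage below 0.055 m and angle between mount_frame's own z axis and vertical below 0.08 rad), for 0.1 s.
At the end, for the whole second after the job is handed in: Fingers keep the mount pressed down, seat at least 4 of its 6 mm down; mount foot within 6 mm of the bore axis, upright within 4.5 deg, square within 10 deg (either way round); long pin home in the bore within 3 mm, its centre within 6 mm of the axis, upright within 9 deg (all of step 1 and value of joint seat above 0.004 m and contact force between the fingers and mount above 2 N and z of mount_foot in the frame of stage between 0.044 and 0.0515 m and horizontal distance between mount_foot and bore below 0.006 m and angle between mount_frame's own z axis and vertical below 0.08 rad and angle between the x axis of mount_foot and the x axis of stage, either way round below 0.17 rad); the arm keeps its last pose, push and grip.
It fails at once if the short pin is moved (distance of short_pin_mid from where it was at the start of the episode above 0.02 m).
It fails at once if the tub is moved (distance of tub from where it was at the start of the episode above 0.03 m).
It fails at once if the screwdriver is moved (distance of driver from where it was at the start of the episode above 0.03 m).
It fails at once if the blade case is moved (distance of case from where it was at the start of the episode above 0.03 m).
It also fails if it takes over 64 s, if anything falls off the work surface, if the arm or the gripper's body presses on something with over 40 N, if the wrist force passes 120 N, or if a joint passes its speed limit or range.

## Robot

A 6-joint arm with a two-finger parallel gripper is mounted at the origin on the work surface. World frame = base frame: x ahead of the robot, y to its left, z up, the work surface at z = 0. Lengths are in m, angles in rad, forces in N, time in s.
With the tool pointing down it reaches from about 0.25 to 0.725 m from the base axis. Payload 4 kg.
Tool frame: the origin (TCP) lies midway between the tips of the shut fingers; the grasp point (between the pads) lies 19 mm behind it (bot.grip_point_offset is the distance from the TCP to the grasp point, in m); z points along the fingers, y is the line along which they close (so a half turn about z gives the same grasp; the last joint's range is limited). The gripper opens to 85 mm and grips with 20 to 120 N. Pads are 22 mm wide; open, the fingers measure 114 mm over their backs; the gripper's body (76 mm by 85 mm) begins 54 mm behind the grasp point. The pads swing forward as they close: fully open they stand 13 mm farther back than shut.
Start: joints at [1.3, 0.241, 0.005, 1.335, 0, 1.571], TCP at [0.134, 0.482, 0.231] pointing down, gripper open.
Joint ranges: [-2.72, 2.72], [-1.05, 1.87], [-1.09, 1.28], [-1.99, 2.15], [-1.42, 1.44], [-3.14, 3.14]. Speed limits (rad/s): [2.79, 2.79, 3.14, 3.14, 3.14, 3.14].

## Interface

Orientations are given as a unit quaternion [x, y, z, w].
In Python, from workcell import bot gives the robot as it stands.
- The arm moves only by the tool step_arm, never from a script. Its argument "targets" is text: rows parted by semicolons, each of 7 numbers parted by spaces: the opening, from -1 (shut) to 1 (fully open), so that 0 is half open, then the shift along the world's x, y, z normalised to -1 to 1, where 1 is 0.5 m, then the turn, a rotation vector about the world's x, y, z normalised to -1 to 1, where 1 is pi/4 rad. In form: gripper x y z wx wy wz; .... A call has 1 to 10 rows; each row is the pose to reach, as a shift and turn from the pose commanded when the call began; what a row does not reach only later rows make up. A row lasts 1/12 s, in which the tool goes at most 41.7 mm and 7.16 degrees, less where a joint would pass 70% of its speed; a pose out of reach is approached as far as the arm can. A call with a number of a shift or a turn outside -1 to 1 is refused whole. A call with a gripper value outside its range is refused whole. The fingers move at their own pace and stop on an object; the grip force is fixed at half the most. Time passes only in rows, so rows that repeat a pose let the fingers close. It gives the time, the measured TCP pose, the force, the opening and the grip force at its end, in the units of the state.
- bot.get_obs(): the state, without advancing time (a new reading comes with each control period).
- bot.camera(name): name is "scene" or "top"; returns the picture (420x560x3 uint8, red, green, blue); there is no depth.
- bot.camera_info(name): a dict with "vertical_fov" (degrees; the focal length in pixels is half the picture's height over the tangent of half this angle, whatever the lens; pixels are square), "cx", "cy" (the principal point, pixels), "pose" (4x4, takes a point from camera to world coordinates). Camera axes: x right, y up, looking along -z (the intrinsics and any distortion apply to the point x, -y, -z); pixel columns grow to the right and rows downward; lengths in m; the calibration is good to about 2 mm. A picture is of the moment at which its call begins. camera_info takes no time and is no camera call.
- bot.job_done(): hands the job in; it is judged then, once.
The state is a dict: "clock": time; "joint_pos": joint angles; "joint_vel": joint speeds; "tau": joint torques, N m; "eef_pos": TCP position; "tool_rot": TCP orientation; "ft_force": force on the tool from outside, world axes, zero at the start; "ft_torque": the same for the moment, N m; "grip_width": finger opening in m; "grasp_force": force on a finger pad.
Only numpy, scipy, OpenCV 4.12 (cv2) and the standard library are available. Lean on these libraries where they do the work, as an engineer would, in place of code of your own. Each camera call takes 0.05 s, during which the arm holds its last target. There are 200 camera calls.

## Working session

There is one attempt and no reset: what is moved stays moved. The work goes in short steps, Python scripts to look and compute and a tool call to move; the robot and the scene stay as the last step left them, time stands still between calls to the robot, and variables do not carry over. Pictures are saved under pics/ and viewed, at most 11 in all, crops included, and the job is handed in when it is done.

Besides the shell and the picture viewer there is one more tool, called after "Request:" as name(argument=value, ...), one argument or row to a line, values as JSON. step_arm: Moves the arm, as the interface text tells. Scaled input: -1 to 1 covers 0.5 m each way for a shift and pi/4 rad each way for a turn. Its arguments: {"type":"object","properties":{"targets":{"type":"string"}},"required":["targets"]}

```bash
mkdir -p pics; python3 - <<'E'
from workcell import bot
import cv2
for n in("scene","top"):
    cv2.imwrite(f"pics/{n}0.png",bot.camera(n)[:,:,::-1]); i=bot.camera_info(n); print(n,i)
o=bot.get_obs();print(o['eef_pos'],o['tool_rot'],o['clock'],o['grip_width'])
E
```

```text
scene {'vertical_fov': 49.58261368593022, 'cx': 278.0090437073991, 'cy': 205.4051836524667, 'pose': array([[ 0.86001505, -0.3224276 ,  0.3954928 ,  0.99033799],
       [ 0.50985407,  0.57422094, -0.64056158, -0.75015338],
       [-0.02056552,  0.75253622,  0.65822967,  0.92491479],
       [ 0.        ,  0.        ,  0.        ,  1.        ]])}
top {'vertical_fov': 50.214470124562816, 'cx': 277.48005334401523, 'cy': 204.87092863895765, 'pose': array([[-0.00696865,  0.98263513, -0.18541746,  0.23479095],
       [-0.99997143, -0.00630493,  0.00416898,  0.07467077],
       [ 0.00292754,  0.18544121,  0.982651  ,  1.4384688 ],
       [ 0.        ,  0.        ,  0.        ,  1.        ]])}
[0.13360306 0.48121088 0.23049317] [ 1.35003431e-01  9.90844654e-01 -9.63582646e-04 -1.27304255e-04] 0.1 0.08530362925168725
```

View pics/scene0.png

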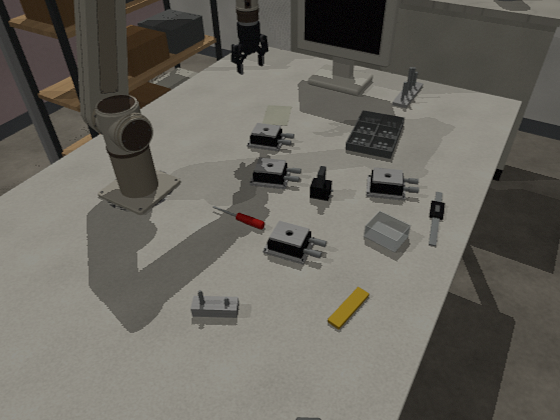

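View pics/top0.png

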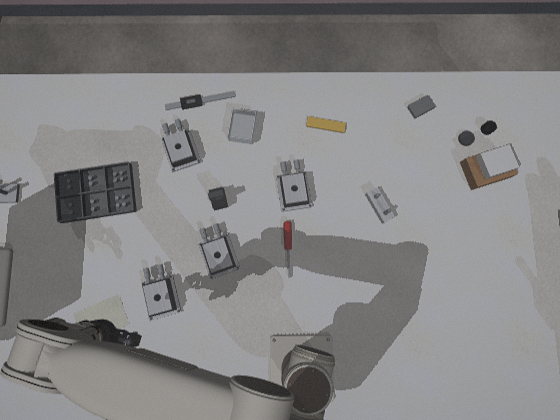

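```bash
cat > h.py <<'E'
import numpy as np, cv2
from workcell import bot
def info(n):
    i=bot.camera_info(n); f=210/np.tan(np.radians(i['vertical_fov']/2)); return i,f
def ray(n,u,v):
    i,f=info(n); T=i['pose']; d=T[:3,:3]@np.array([(u-i['cx'])/f,-(v-i['cy'])/f,-1]); return T[:3,3],d
def onz(n,u,v,z):
    o,d=ray(n,u,v); return o+d*(z-o[2])/d[2]
def proj(n,p):
    i,f=info(n); T=i['pose']; q=T[:3,:3].T@(np.array(p)-T[:3,3]); return i['cx']+f*q[0]/-q[2], i['cy']-f*q[1]/-q[2]
def tri(a,b):
    A=np.zeros((3,3));r=np.zeros(3)
    for n,u,v in(("scene",*a),("top",*b)):
        o,d=ray(n,u,v);d=d/np.linalg.norm(d);P=np.eye(3)-np.outer(d,d);A+=P;r+=P@o
    return np.linalg.solve(A,r)
def crops(cs,imgs,out,k=5,w=266,h=290):
    rows=[]
    for n,u,v in cs:
        hw,hh=w/2/k,h/2/k; u0,v0=int(u-hw),int(v-hh)
        c=imgs[n][v0:v0+h//k,u0:u0+w//k]; c=cv2.resize(c,(w,h),interpolation=cv2.INTER_CUBIC)
        c=np.clip(c.astype(float)*1.3,0,255).astype(np.uint8)
        for t in range(0,w//k,10): cv2.putText(c,str(u0+t),(t*k,8),0,.3,(0,0,255),1); cv2.line(c,(t*k,10),(t*k,14),(0,0,255),1)
        for t in range(10,h//k,10): cv2.putText(c,str(v0+t),(0,t*k+3),0,.3,(0,0,255),1)
        rows.append(c)
    m=len(rows)//2
    cv2.imwrite(out,np.vstack([np.hstack(rows[:m]),np.hstack(rows[m:])]))
E
python3 - <<'E'
from h import *
im={n:cv2.imread(f"pics/{n}0.png") for n in("scene","top")}
crops([("top",382,202),("top",294,182),("top",222,194),("scene",215,303),("scene",295,240),("scene",322,184)],im,"pics/c0.png")
E
```

```text
(no output)
```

View pics/c0.png

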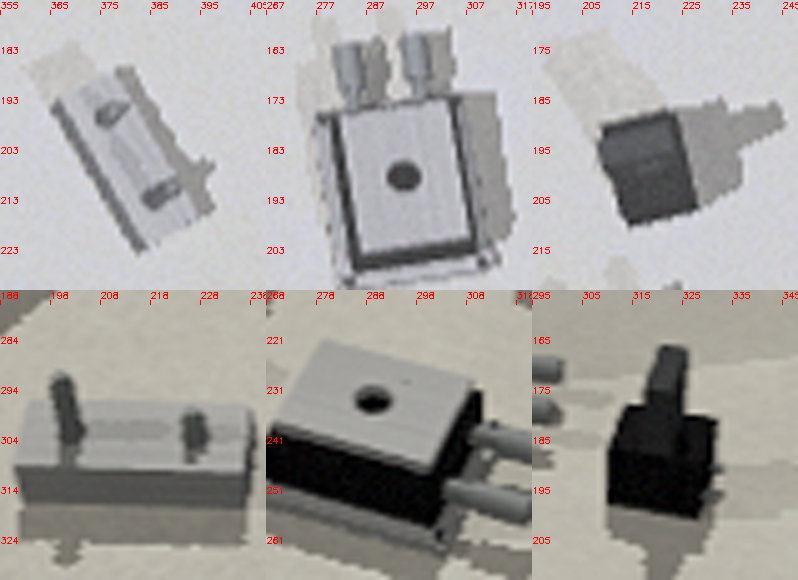

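```bash
python3 - <<'E'
from h import *
im={n:cv2.imread(f"pics/{n}0.png") for n in("scene","top")}
a=[onz("top",u,v,.03)for u,v in((378.6,186),(366.6,193),(384,221),(397.4,214))]
c=np.mean(a,0);print("block",c, [np.linalg.norm(a[i]-a[(i+1)%4]).round(3) for i in range(4)]); ax=(a[0]+a[1]-a[2]-a[3]);ax/=np.linalg.norm(ax);print("ang",np.degrees(np.arctan2(ax[1],ax[0])),"holes",c+.03*ax,c-.03*ax)
print("long base scene",onz("scene",202,303,.03),"nose",onz("scene",199.7,288.5,.074),"top nose",onz("top",384,206.5,.074))
s=[onz("top",u,v,.054)for u,v in((280.2,173.4),(304.8,172.4),(309.8,201),(286.2,204))]
print("stage",np.mean(s,0),[np.linalg.norm(s[i]-s[(i+1)%4]).round(3) for i in range(4)],[np.degrees(np.arctan2(*(s[i]-s[j])[1::-1])).round(1) for i,j in((0,3),(1,2),(0,1),(3,2))])
g=cv2.cvtColor(im["top"],6);sub=(g[180:197,286:303]<110).astype(np.uint8);M=cv2.moments(sub,True);u,v=286+M['m10']/M['m00'],180+M['m01']/M['m00'];print(M['m00'],u,v,onz("top",u,v,.054))
g=cv2.cvtColor(im["scene"],6);sub=(g[234:247,279:300]<80).astype(np.uint8);M=cv2.moments(sub,True);u,v=279+M['m10']/M['m00'],234+M['m01']/M['m00'];print(M['m00'],u,v,onz("scene",u,v,.054))
o=[]
for n,u,v in(("top",219,196),("scene",320,184)):
    c=im[n][v-26:v+26,u-36:u+36].astype(float); c=255*np.clip(c/110,0,1)**.6
    o.append(cv2.resize(c.astype(np.uint8),None,fx=11,fy=11,interpolation=cv2.INTER_CUBIC)[:572//2*1 if 0 else 572])
o=[cv2.resize(x,(792,572)) for x in o]
cv2.imwrite("pics/m0.png",np.hstack([cv2.resize(x[:, 160:640],(400,476)) for x in o]))
E
```

```text
block [ 0.50316848 -0.26479714  0.03      ] [np.float64(0.046), np.float64(0.105), np.float64(0.049), np.float64(0.107)]
ang 30.242503738753637 holes [ 0.52908552 -0.24968731  0.03      ] [ 0.47725144 -0.27990697  0.03      ]
long base scene [ 0.47502769 -0.27649011  0.03      ] nose [ 0.46973862 -0.26917632  0.074     ] top nose [ 0.48499976 -0.26112486  0.074     ]
stage [0.55130995 0.0121646  0.054     ] [np.float64(0.079), np.float64(0.094), np.float64(0.075), np.float64(0.101)] [np.float64(10.3), np.float64(8.6), np.float64(92.0), np.float64(97.0)]
34.0 294.0 187.73529411764707 [0.55091738 0.01609423 0.054     ]
93.0 286.6666666666667 243.08602150537635 [ 0.56466439 -0.0221482   0.054     ]
```

View pics/m0.png

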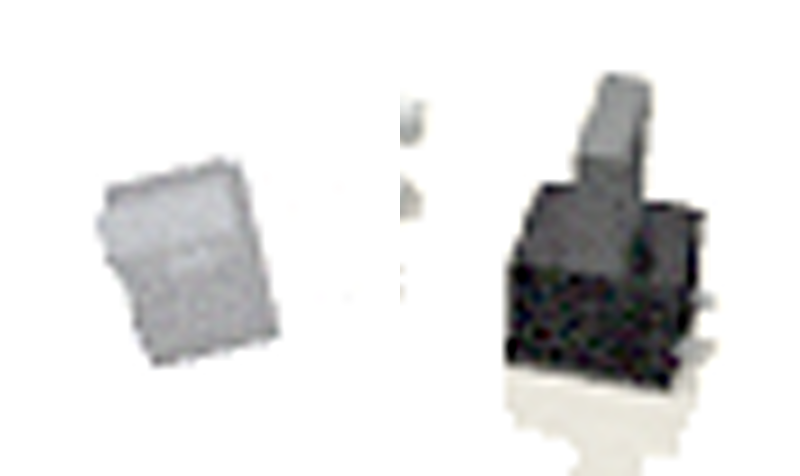

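```bash
python3 - <<'E'
from h import *
im={n:cv2.imread(f"pics/{n}0.png") for n in("scene","top")}
def dark(n,u,v,r,bg,ry=None):
    ry=ry or r
    g=cv2.cvtColor(im[n],6)[v-ry:v+ry+1,u-r:u+r+1].astype(float); w=np.clip(bg-g,0,None); Y,X=np.mgrid[-ry:ry+1,-r:r+1]
    return u+(w*X).sum()/w.sum(),v+(w*Y).sum()/w.sum()
t=dark("top",294,188,6,130);s=dark("scene",289,232,7,110,4)
print("hole",t,s,onz("top",*t,.054),onz("scene",*s,.054),tri(s,t))
for n in("top","scene"):
    g=cv2.cvtColor(im[n],6); u,v=(294,188) if n=="top" else (289,232); print(g[v-5:v+6,u-7:u+8])
s,t=(322.3,170.7),(216.9,193.8);P=tri(s,t);print("mount top",P,onz("top",*t,.096),onz("scene",*s,.096),proj("top",P),proj("scene",P))
for z,n in((.03,"base"),(.074,"nose")):
    print(n,[proj("top",(x,y,z)) for x,y in((.4755,-.278),(.475,-.2765))], [proj("scene",(x,y,z)) for x,y in((.4755,-.278),)])
g=cv2.cvtColor(im["scene"],6);print(g[284:308,194:210])
g=cv2.cvtColor(im["top"],6);print(g[200:220,378:398])
E
```

```text
hole (np.float64(293.9900373599004), np.float64(187.8829389788294)) (np.float64(288.9096560298384), np.float64(232.81765437215086)) [0.55043834 0.0161324  0.054     ] [0.55069141 0.01447214 0.054     ] [0.55037679 0.01582993 0.05280556]
[[141 143 143 143 140 139 143 142 142 145 147 139 142 142 145]
 [141 140 144 142 144 145 141 134 133 149 146 140 139 143 143]
 [142 140 142 143 141 113  99  88  96 118 147 139 145 145 143]
 [144 139 141 146 116  68  56  58  55  71 122 145 138 147 144]
 [141 135 141 147  78  46  55  53  52  51  80 146 137 146 144]
 [142 139 140 147  60  51  52  58  49  52  64 143 142 141 144]
 [142 141 142 146  80  49  55  53  53  55  78 150 138 142 147]
 [144 140 136 144 128  87  49  52  45  72 131 150 137 142 148]
 [143 142 141 145 146 131 112 112 114 126 144 148 138 140 148]
 [140 140 138 143 139 142 138 137 142 143 145 146 143 140 145]
 [140 142 135 143 141 142 143 139 140 142 142 144 141 142 144]]
[[125 126 126 125 125 124 124 124 124 126 126 126 125 125 125]
 [126 125 126 125 127 127 128 128 126 125 127 125 124 125 125]
 [126 125 126 127 128 128 127 127 128 127 1
[... 3781 characters left out ...]
 112 114
  132 163]
 [131 149 142 147 136  92  75  78  85  82  86 108 125 150 139 116 116 116
  113 165]
 [102 131 146 144 143 105  75  82  82  91 129 137 142 145 145 122 113 115
  113 137]
 [ 90 109 149 143 148 140 108  80  94 125 146 146 139 143 145 136 112 118
  112 109]
 [ 90  95 129 149 143 147 138 127 132 140 141 145 143 139 147 144 118 111
  109 148]
 [ 84  90 103 150 146 147 145 146 145 145 143 140 147 139 141 146 125 150
  146 160]
 [109  93  94 134 147 143 148 145 143 142 145 139 142 145 119 149 150 163
  160 158]
 [150  98  91 102 139 147 148 144 145 144 145 142 141 147 143 160 159 162
  160 160]
 [165 101  92  90 125 148 143 150 147 142 142 150 158 158 160 160 162 162
  159 160]]
```

Request:
step_arm(
  targets="1 .34 -.75 -.06 0 0 .9; 1 .34 -.75 -.06 0 0 .9; 1 .34 -.75 -.06 0 0 .9; 1 .34 -.75 -.06 0 0 .9; 1 .34 -.75 -.06 0 0 .9; 1 .34 -.75 -.06 0 0 .9; 1 .34 -.75 -.06 0 0 .9; 1 .34 -.75 -.06 0 0 .9; 1 .34 -.75 -.06 0 0 .9; 1 .34 -.75 -.06 0 0 .9",
)

```text
clock: 0.93
eef_pos: [0.2958, 0.1226, 0.2025]
tool_rot: [-0.217, 0.976, 0.0, 0.0]
ft_force: [1.4, 1.1, -0.1]
grip_width: 0.0857
grasp_force: 0.0
```

Request:
step_arm(
  targets="1 .343 -.766 -.16 0 0 .12; 1 .343 -.766 -.16 0 0 .12; 1 .343 -.766 -.16 0 0 .12; 1 .343 -.766 -.16 0 0 .12; 1 .343 -.766 -.16 0 0 .12; 1 .343 -.766 -.16 0 0 .12; 1 .343 -.766 -.16 0 0 .12; 1 .343 -.766 -.16 0 0 .12; 1 .343 -.766 -.16 0 0 .12; 1 .343 -.766 -.16 0 0 .12",
)

```text
clock: 1.77
eef_pos: [0.4603, -0.2447, 0.1251]
tool_rot: [-0.262, 0.965, 0.0, -0.0]
ft_force: [0.8, 1.9, 0.1]
grip_width: 0.0855
grasp_force: 0.0
```

```bash
python3 - <<'E'
from h import *
im={n:cv2.cvtColor(bot.camera(n),4) for n in("scene","top")}
crops([("scene",205,285),("top",385,205)],im,"pics/p1.png",k=7,w=390,h=420)
o=bot.get_obs();print(o['eef_pos'],o['tool_rot'],o['joint_pos'])
E
```

```text
[ 0.46137867 -0.24740834  0.12321306] [-2.59390391e-01  9.65772227e-01 -7.03559768e-05 -7.91184885e-04] [-0.49152789  0.35931162 -0.12279967  1.08974228 -0.00118571 -1.01630931]
```

View pics/p1.png

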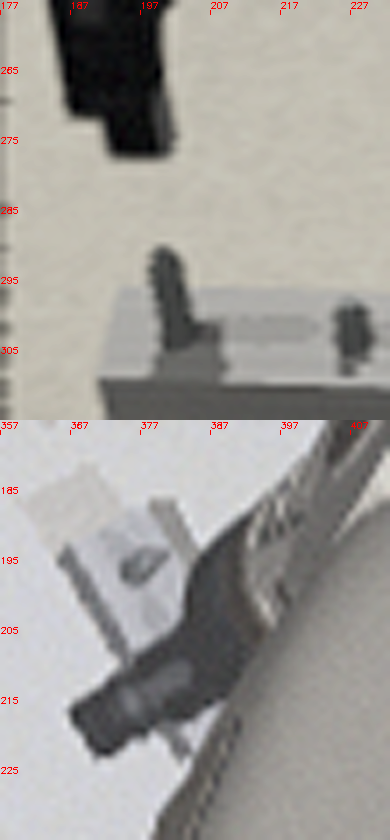

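Request:
step_arm(
  targets="1 0 0 0 0 0 0; 1 0 0 0 0 0 0; 1 0 0 -.157 0 0 0; 1 0 0 -.157 0 0 0; 1 0 0 -.157 0 0 0; 1 0 0 -.157 0 0 0; .3 0 0 -.157 0 0 0; -.2 0 0 -.157 0 0 0; -1 0 0 -.157 0 0 0; -1 0 0 -.157 0 0 0",
)

```text
clock: 2.7
eef_pos: [0.4695, -0.2516, 0.0549]
tool_rot: [-0.261, 0.965, -0.012, 0.007]
ft_force: [9.0, -21.5, 7.7]
grip_width: 0.0386
grasp_force: 12.1
```

Request:
step_arm(
  targets="-1 0 0 0 0 0 0; -1 0 0 0 0 0 0; -1 0 0 0 0 0 0; -1 0 0 0 0 0 0; -1 0 0 0 0 0 0",
)

```text
clock: 3.12
eef_pos: [0.4753, -0.2602, 0.0576]
tool_rot: [-0.259, 0.966, -0.022, 0.01]
ft_force: [14.8, -32.6, -0.4]
grip_width: 0.0094
grasp_force: 56.7
```

```bash
python3 - <<'E'
from h import *
im={n:cv2.cvtColor(bot.camera(n),4) for n in("scene","top")}
for n in im: cv2.imwrite(f"pics/{n}2.png",im[n])
crops([("scene",205,280),("scene",205,280),("top",385,205),("top",385,205)][::2],im,"pics/p2.png",k=7,w=560,h=300)
o=bot.get_obs();print(o['eef_pos'],o['tool_rot'],o['joint_pos'],o['joint_vel'],o['ft_force'],o['grip_width'])
E
```

```text
[ 0.47528602 -0.26018996  0.05765121] [-0.25927357  0.96551043 -0.02156361  0.01009167] [-0.49099082  0.42883802 -0.21084217  0.8868831  -0.0176464  -1.01607336] [-0.00122223 -0.00024236  0.00017138 -0.00078673  0.0009621   0.00026493] [ 13.75446595 -33.19589543  -1.07134869] 0.009260463616226958
```

View pics/p2.png

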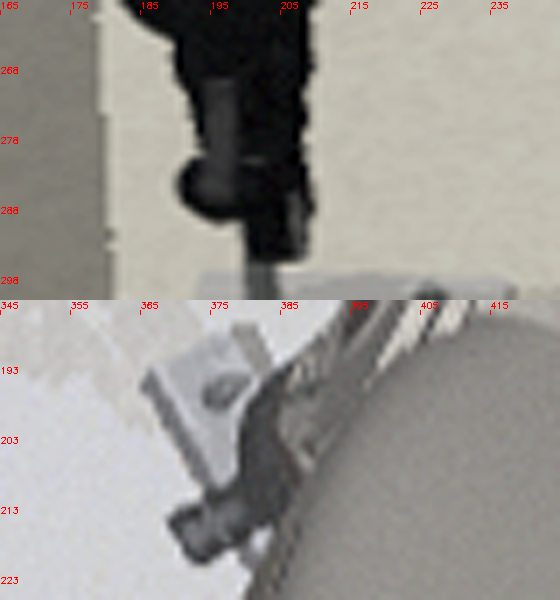

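Request:
step_arm(
  targets=".4 0 0 0 0 0 0; .4 0 0 0 0 0 0; .4 0 0 0 0 0 0; .4 0 0 0 0 0 0",
)

```text
clock: 3.55
eef_pos: [0.4651, -0.2464, 0.0526]
tool_rot: [-0.261, 0.965, -0.005, 0.004]
ft_force: [0.5, -1.7, 0.2]
grip_width: 0.0572
grasp_force: 0.8
```

Request:
step_arm(
  targets=".4 .02 -.061 0 0 0 0; .4 .02 -.061 0 0 0 0; .4 .02 -.061 0 0 0 0; .4 .02 -.061 -.021 0 0 0; .4 .02 -.061 -.021 0 0 0; .4 .02 -.061 -.021 0 0 0",
)

```text
clock: 4.05
eef_pos: [0.469, -0.2718, 0.036]
tool_rot: [-0.262, 0.965, 0.001, -0.001]
ft_force: [-0.0, 0.3, -0.3]
grip_width: 0.0597
grasp_force: 0.0
```

```bash
python3 - <<'E'
from h import *
im={n:cv2.cvtColor(bot.camera(n),4) for n in("scene","top")}
for n in im: cv2.imwrite(f"pics/{n}3.png",im[n])
o=bot.get_obs();print(o['eef_pos'],o['tool_rot'],o['ft_force'],o['grip_width'])
crops([("scene",210,285),("top",385,205)],im,"pics/p3.png",k=7,w=560,h=300)
E
```

```text
[ 0.46978073 -0.27232643  0.03667988] [-2.62426659e-01  9.64951686e-01  5.41046407e-04 -4.45769856e-04] [-0.18180824  0.16541168 -0.27972666] 0.059974191026694074
```

View pics/p3.png

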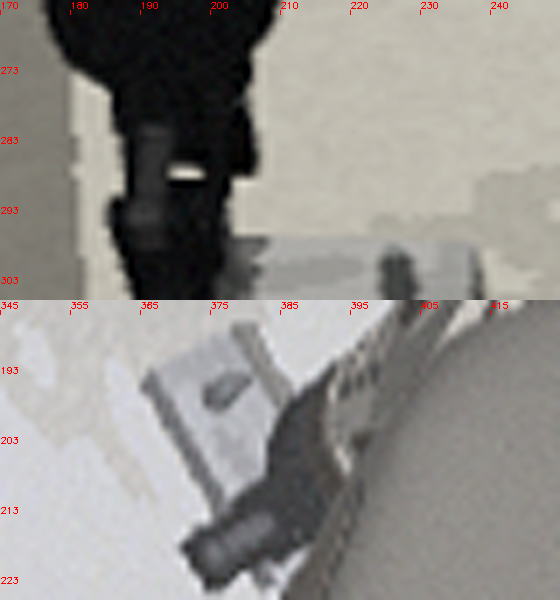

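Request:
step_arm(
  targets=".4 .011 -.010 .010 0 0 0; .4 .011 -.010 .010 0 0 0; .4 .011 -.010 .010 0 0 0; -.5 .011 -.010 .010 0 0 0; -1 .011 -.010 .010 0 0 0; -1 .011 -.010 .010 0 0 0; -1 .011 -.010 .010 0 0 0; -1 .011 -.010 .010 0 0 0",
)

```text
clock: 4.82
eef_pos: [0.4748, -0.2769, 0.0419]
tool_rot: [-0.262, 0.965, 0.001, -0.0]
ft_force: [-1.4, 3.7, 2.6]
grip_width: 0.0098
grasp_force: 58.4
```

Request:
step_arm(
  targets="-1 0 0 .05 0 0 0; -1 0 0 .12 0 0 0; -1 0 0 .2 0 0 0; -1 0 0 .2 0 0 0; -1 0 0 .2 0 0 0; -1 0 0 .2 0 0 0; -1 0 0 .2 0 0 0",
)

```text
clock: 5.4
eef_pos: [0.4748, -0.2777, 0.1406]
tool_rot: [-0.262, 0.965, 0.001, -0.001]
ft_force: [0.4, 0.1, -0.4]
grip_width: 0.0097
grasp_force: 59.0
```

```bash
python3 - <<'E'
from h import *
im={n:cv2.cvtColor(bot.camera(n),4) for n in("scene","top")}
for n in im: cv2.imwrite(f"pics/{n}4.png",im[n])
o=bot.get_obs();e=o['eef_pos'];print(e,o['tool_rot'],o['ft_force'],o['grip_width'])
p=proj("scene",e);print(p,proj("scene",e-[0,0,.032]),proj("top",e))
crops([("scene",p[0],p[1]+5),("scene",210,298)],im,"pics/p4.png",k=7,w=392,h=300)
E
```

```text
[ 0.47470258 -0.27762471  0.14029184] [-0.26205508  0.96505141  0.00117648 -0.0012385 ] [ 1.3297407   0.42728144 -0.99144519] 0.0100690713221914
(np.float64(195.17261773610002), np.float64(273.3401189983616)) (np.float64(197.13023458342167), np.float64(282.4556365324741)) (np.float64(395.08374031508237), np.float64(205.8097939100202))
```

View pics/p4.png

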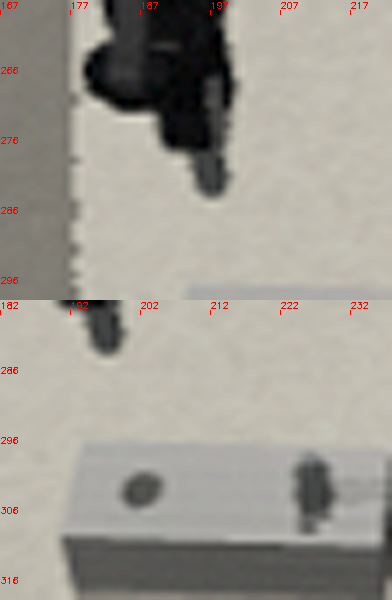

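Request:
step_arm(
  targets="-1 .151 .586 0 0 0 0; -1 .151 .586 0 0 0 0; -1 .151 .586 0 0 0 0; -1 .151 .586 0 0 0 0; -1 .151 .586 0 0 0 0; -1 .151 .586 0 0 0 0; -1 .151 .586 0 0 0 0; -1 .151 .586 0 0 0 0; -1 .151 .586 0 0 0 0; -1 .151 .586 0 0 0 0",
)

```text
clock: 6.33
eef_pos: [0.5506, 0.0153, 0.1408]
tool_rot: [-0.263, 0.965, -0.0, -0.001]
ft_force: [-0.0, -0.3, -0.7]
grip_width: 0.01
grasp_force: 59.1
```

Request:
step_arm(
  targets="-1 0 0 0 0 0 0; -1 0 0 0 0 0 0; -1 0 0 0 0 0 0",
)

```text
clock: 6.58
eef_pos: [0.5509, 0.0132, 0.1419]
tool_rot: [-0.261, 0.965, -0.0, -0.0]
ft_force: [0.3, -0.1, -1.0]
grip_width: 0.0101
grasp_force: 59.1
```

```bash
python3 - <<'E'
from h import *
im={n:cv2.cvtColor(bot.camera(n),4) for n in("scene","top")}
for n in im: cv2.imwrite(f"pics/{n}5.png",im[n])
o=bot.get_obs();e=o['eef_pos'];print(e,o['tool_rot'],o['ft_force'],o['grip_width'])
print("blockhole",onz("scene",202.3,304.1,.03))
p=proj("scene",e-[0,0,.032]);print(p,proj("scene",e))
g=cv2.cvtColor(im["scene"],6);u,v=map(int,p);print(u-10,v-11);print(g[v-11:v+6,u-10:u+11])
E
```

```text
[0.55110819 0.01353573 0.14209013] [-2.61041970e-01  9.65327451e-01 -3.00594220e-05 -3.16337610e-05] [ 0.19493504 -0.74285111 -0.63856904] 0.00989415732421479
blockhole [ 0.47765692 -0.27870363  0.03      ]
(np.float64(288.76975316112885), np.float64(217.93107286103174)) (np.float64(288.7081705556219), np.float64(208.86203006408311))
278 206
[[146 149 148 146 147 150 125  66  35   9  12   9   8  24  43 122 150 146
  143 147 149]
 [147 146 144 144 147 150 125  70  41   8  15  10   9  23  44 121 151 149
  149 147 148]
 [144 144 144 148 148 149 124  69  42   9   6   8  12  23  44 119 152 149
  148 148 147]
 [145 144 142 143 145 147 124  70  43  10   8  10   5  21  44 120 150 148
  148 146 146]
 [147 147 145 144 144 148 125  72  39   9  14  15  10  22  46 120 150 148
  149 149 147]
 [147 147 147 145 146 148 132  91  50  32  37  35  36  50  90 132 149 148
  149 148 147]
 [147 147 147 147 146 145 147 143 114  69  53  53  65 128 153 149 147 148
  147 148 146]
 [145 147 147 147 147 145 148 153 127  63  51  49  59 122 150 147 147 147
  147 147 148]
 [148 147 149 149 149 147 148 150 125  62  50  49  59 123 149 147 148 147
  149 150 147]
 [147 145 144 147 148 148 148 149 124  61  50  51  60 121 149 148 146 146
  146 148 147]
 [145 144 146 146 145 145 147 149 125  62  47  47  61 125 152 149 147 146
  146 148 148]
 [145 145 144 145 144 145 145 148 133  85  47  47  63 123 150 149 148 146
  146 146 147]
 [147 148 147 146 145 145 145 146 149 127  73  63 102 139 148 147 147 147
  147 146 147]
 [147 147 147 148 145 144 146 148 148 152 141 141 152 149 147 148 149 149
  148 147 148]
 [147 143 143 146 147 146 147 148 149 149 150 150 148 146 147 148 149 149
  147 146 146]
 [140 130 130 134 139 147 148 146 147 146 147 147 145 145 145 146 146 145
  144 145 146]
 [133 127 127 128 127 129 130 132 138 146 148 147 147 146 148 149 148 146
  146 147 147]]
```

Request:
step_arm(
  targets="-1 -.001 .005 -.05 0 0 0; -1 -.001 .005 -.104 0 0 0; -1 -.001 .005 -.104 0 0 0; -1 -.001 .005 -.104 0 0 0; -1 -.001 .005 -.104 0 0 0",
)

```text
clock: 7.1
eef_pos: [0.5513, 0.0169, 0.0911]
tool_rot: [-0.262, 0.965, -0.0, 0.0]
ft_force: [-0.1, 0.4, -0.4]
grip_width: 0.0098
grasp_force: 59.1
```

```bash
python3 - <<'E'
from h import *
im={n:cv2.cvtColor(bot.camera(n),4) for n in("scene","top")}
for n in im: cv2.imwrite(f"pics/{n}6.png",im[n])
o=bot.get_obs();e=o['eef_pos'];print(e,o['tool_rot'],o['ft_force'],o['grip_width'])
p=proj("scene",e-[0,0,.032]);print(p,proj("scene",[.5504,.016,.054]))
g=cv2.cvtColor(im["scene"],6);print(g[224:240,279:299])
E
```

```text
[0.5521609  0.01712781 0.09185602] [-2.61887203e-01  9.65097144e-01 -3.89535382e-04  1.56301081e-03] [-0.46911199 -0.51317271  0.0162328 ] 0.009863751756111521
(np.float64(289.85380681839735), np.float64(230.86772512347846)) (np.float64(289.0940681998323), np.float64(232.43672673120955))
[[130 130 130 130 131 132 119  83  43   9  14  14  10  34  72 124 149 149
  148 149]
 [130 130 130 129 130 132 134 115  70  45  47  47  43  81 123 134 133 136
  139 146]
 [131 131 130 130 129 131 131 135 113  61  53  52  58 110 133 132 130 130
  131 132]
 [132 132 131 131 132 131 132 133 110  61  51  52  59 111 135 132 131 130
  129 130]
 [131 131 133 133 132 130 131 135 112  60  51  50  57 109 133 132 130 132
  133 131]
 [130 130 131 131 131 132 134 135 113  62  51  51  58 111 135 132 118 118
  132 132]
 [130 130 131 130 132 132 131 125  95  58  52  52  59 109 136 134 128 127
  131 131]
 [131 131 131 130 130 133 116  81  68  61  58  57  56  84 113 121 120 121
  120 121]
 [134 133 132 131 131 130 102  60  49  26  13  33  45  56  93 117 119 121
  121 122]
 [134 135 134 133 134 136 109  33   0   4   5   3   0  34  97 123 121 120
  118 127]
 [131 129 130 132 134 137 116  60  19   4   9   6   9  75 123 134 133 132
  132 132]
 [135 134 133 131 130 131 135 127  86  31  31  42  54 109 138 134 132 132
  132 131]
 [135 134 134 135 135 133 136 135 114  83  85  86  84 115 136 134 133 132
  132 133]
 [133 134 133 134 133 135 135 114  79  81  82  81  79  78  77 114 135 134
  134 135]
 [136 135 134 133 133 134 114  79  81  83  85  83  82  81 110 132 130 131
  132 134]
 [128 137 136 136 136 136 136 113  80  83  82  84  83  83  81  77 113 135
  132 129]]
```

Request:
step_arm(
  targets="-1 -.002 -.001 -.01 0 0 0; -1 -.002 -.001 -.02 0 0 0; -1 -.002 -.001 -.03 0 0 0; -1 -.002 -.001 -.038 0 0 0; -1 -.002 -.001 -.046 0 0 0; -1 -.002 -.001 -.046 0 0 0; -1 -.002 -.001 -.046 0 0 0",
)

```text
clock: 7.78
eef_pos: [0.5503, 0.0158, 0.0666]
tool_rot: [-0.262, 0.965, -0.001, 0.0]
ft_force: [3.0, -4.5, -2.8]
grip_width: 0.01
grasp_force: 58.5
```

Request:
step_arm(
  targets="-1 .001 -.001 -.006 0 0 0; -1 .001 -.001 -.012 0 0 0; -1 .001 -.001 -.016 0 0 0; -1 .001 -.001 -.016 0 0 0",
)

```text
clock: 8.12
eef_pos: [0.5506, 0.0157, 0.0588]
tool_rot: [-0.262, 0.965, -0.001, 0.0]
ft_force: [2.6, -4.1, -1.0]
grip_width: 0.01
grasp_force: 58.8
```

Request:
step_arm(
  targets="-1 0 0 -.006 0 0 0; -1 0 0 -.006 0 0 0; -.6 0 0 -.006 0 0 0; -.2 0 0 -.006 0 0 0; -.2 0 0 -.006 0 0 0; -.2 0 0 -.006 0 0 0; -.2 0 0 .1 0 0 0; -.2 0 0 .2 0 0 0; -.2 0 0 .25 0 0 0; -.2 0 0 .25 0 0 0",
)

```text
clock: 8.95
eef_pos: [0.5547, 0.017, 0.1926]
tool_rot: [-0.262, 0.965, -0.001, 0.007]
ft_force: [1.5, 0.1, 1.5]
grip_width: 0.034
grasp_force: 0.0
```

Request:
step_arm(
  targets="1 -.1 .45 .05 0 0 -.4; 1 -.1 .45 .05 0 0 -.4; 1 -.1 .45 .05 0 0 -.4; 1 -.1 .45 .05 0 0 -.4; 1 -.1 .45 .05 0 0 -.4; 1 -.1 .45 .05 0 0 -.4; 1 -.1 .45 .05 0 0 -.4; 1 -.1 .45 .05 0 0 -.4; 1 -.1 .45 .05 0 0 -.4",
)

```text
clock: 9.7
eef_pos: [0.4998, 0.2412, 0.2086]
tool_rot: [-0.108, 0.994, -0.0, -0.0]
ft_force: [0.8, 0.0, 0.3]
grip_width: 0.0852
grasp_force: 0.0
```

```bash
python3 - <<'E'
from h import *
im={n:cv2.cvtColor(bot.camera(n),4) for n in("scene","top")}
for n in im: cv2.imwrite(f"pics/{n}7.png",im[n])
o=bot.get_obs();e=o['eef_pos'];print(e,o['tool_rot'],o['ft_force'],o['grip_width'],o['clock'])
print(proj("scene",[.5504,.016,.084]),proj("scene",[.5504,.016,.054]),proj("top",[.5504,.016,.084]),proj("top",[.5504,.016,.054]))
g=cv2.cvtColor(im["scene"],6);print(g[216:240,279:299])
g=cv2.cvtColor(im["top"],6);print(g[181:195,286:303])
E
```

```text
[0.50027503 0.2401117  0.20865275] [-1.07073412e-01  9.94250995e-01 -1.93009752e-04 -4.54299497e-04] [0.72193048 0.10038347 0.57161324] 0.0853677805673411 9.8
(np.float64(289.04349139238485), np.float64(224.44944035616393)) (np.float64(289.0940681998323), np.float64(232.43672673120955)) (np.float64(294.41143275049336), np.float64(185.74037717103707)) (np.float64(294.0320051200957), np.float64(187.8944925727734))
[[143 144 146 145 145 146 146 146 143 143 144 146 148 149 148 146 144 146
  148 148]
 [144 144 144 143 144 144 145 147 147 146 146 146 146 148 148 146 146 146
  146 146]
 [147 146 146 144 145 144 143 144 146 147 148 147 146 146 148 147 147 147
  145 146]
 [147 147 146 144 145 146 147 147 148 147 148 146 147 146 148 150 149 147
  147 147]
 [142 142 145 146 146 146 147 148 148 148 148 146 146 146 147 149 148 147
  146 147]
 [130 129 132 138 145 148 146 146 145 146 147 143 144 145 146 145 145 144
  144 145]
 [128 128 128 128 127 130 132 137 145 148 147 148 146 147 148 148 145 145
  145 145]
 [128 127 129 128 128 128 128 128 129 131 136 141 145 148 149 147 146 146
  146 146]
 [12
[... 1651 characters left out ...]
138 143 128 126  99  95 111 106  97  99  97  95 100 126 145]
 [142 140 140 142 140 102  57  81 114  96  59  80  99  95 134 145 141]
 [140 137 137 141 146  70  52  86 100  88  56  60  96 128 147 146 140]
 [141 140 137 141 146  60  44  83  85  77  52  60 133 143 141 146 139]
 [140 140 136 142 143  79  48  84  84  71  44  73 147 138 138 144 140]
 [138 142 140 138 143 127  84  68  65  54  70 126 147 137 145 143 143]
 [140 142 138 137 142 144 132 114 111 111 125 146 144 136 139 142 145]
 [138 139 142 139 142 141 142 134 136 138 143 143 144 141 140 144 142]
 [137 139 139 139 140 140 144 139 143 140 138 144 145 138 135 143 144]
 [140 139 136 139 137 137 140 138 136 141 142 140 143 143 136 142 145]]
```

```bash
python3 - <<'E'
from h import *
S=lambda x,y:(298.55+(x-400)/9.17-.45,158+y/9.15-.45)
T=lambda x,y:(197.55+x/9.17-.45,170+y/9.15-.45)
def rep(t,n,ps,z):
    a=np.array([onz(n,*p,z)for p in ps]);d=[a[(i+1)%4]-a[i] for i in range(4)]
    print(t,a.mean(0).round(4),[(round(np.linalg.norm(k)*1000),round(np.degrees(np.arctan2(k[1],k[0])))) for k in d])
rep("frame scene","scene",[S(605,75),S(650,80),S(637,160),S(582,150)],.096)
rep("base scene","scene",[S(545,185),S(705,210),S(680,290),S(512,265)],.046)
rep("frame top","top",[T(102,208),T(240,178),T(252,232),T(112,262)],.096)
g=cv2.cvtColor(cv2.imread("pics/scene0.png"),6)
print(g[163:202,308:336:1])
E
```

```text
frame scene [0.5258 0.261  0.096 ] [(15, 18), (44, -69), (18, -168), (42, 106)]
base scene [0.5259 0.2594 0.046 ] [(56, 15), (45, -75), (57, -164), (46, 103)]
frame top [0.5245 0.2559 0.096 ] [(47, -78), (19, -167), (48, 102), (19, 11)]
[[129 130 127 ... 130 129 129]
 [128 126 129 ... 129 129 130]
 [128 128 127 ... 129 130 131]
 ...
 [146 125  94 ... 128 127 127]
 [146 125  92 ... 129 130 130]
 [145 123  91 ... 144 144 144]]
```

Request:
step_arm(
  targets="1 .05 .036 -.1 0 0 .04; 1 .05 .036 -.16 0 0 .04; 1 .05 .036 -.16 0 0 .04; 1 .05 .036 -.16 0 0 .04",
)

```text
clock: 10.13
eef_pos: [0.5234, 0.2568, 0.1257]
tool_rot: [-0.122, 0.992, -0.001, -0.004]
ft_force: [-0.3, 0.1, 0.5]
grip_width: 0.0853
grasp_force: 0.0
```

```bash
python3 - <<'E'
from h import *
im={n:cv2.cvtColor(bot.camera(n),4) for n in("scene","top")}
for n in im: cv2.imwrite(f"pics/{n}8.png",im[n])
o=bot.get_obs();e=o['eef_pos'];print(e,o['tool_rot'],o['ft_force'],o['grip_width'],o['clock'])
print(proj("scene",e),proj("scene",[e[0],e[1],.096]),proj("top",[e[0],e[1],.096]))
f=[np.clip(255*(im[n][v-40:v+30,u-28:u+28]/130.)**.6,0,255).astype(np.uint8) for n,u,v in(("scene",322,182),("top",217,194))]
cv2.imwrite("pics/p8.png",np.hstack([cv2.resize(x,None,fx=7,fy=8,interpolation=cv2.INTER_CUBIC) for x in f]))
E
```

```text
[0.52580409 0.25838712 0.13008825] [-1.22617763e-01  9.92453947e-01  6.12950471e-05  2.07309695e-04] [0.03206879 0.70897776 0.46600189] 0.08524838059121632 10.2333
(np.float64(322.0488561989501), np.float64(161.45962738497167)) (np.float64(321.56213359841803), np.float64(170.65668932306986)) (np.float64(215.54262963370462), np.float64(193.16315926459856))
```

View pics/p8.png

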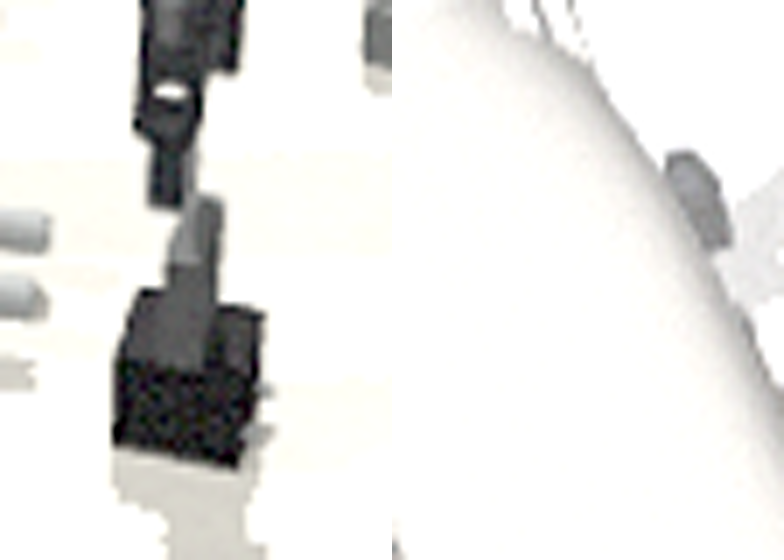

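Request:
step_arm(
  targets="1 0 0 -.05 0 0 0; 1 0 0 -.1 0 0 0; 1 0 0 -.15 0 0 0; 1 0 0 -.15 0 0 0; 1 0 0 -.15 0 0 0; .4 0 0 -.15 0 0 0; -1 0 0 -.15 0 0 0; -1 0 0 -.15 0 0 0; -1 0 0 -.15 0 0 0; -1 0 0 -.15 0 0 0",
)

```text
clock: 11.07
eef_pos: [0.5269, 0.2598, 0.0564]
tool_rot: [-0.123, 0.992, 0.0, 0.002]
ft_force: [0.7, -1.4, 5.8]
grip_width: 0.0455
grasp_force: 62.7
```

Request:
step_arm(
  targets="-1 0 0 0 0 0 0; -1 0 0 0 0 0 0",
)

```text
clock: 11.23
eef_pos: [0.5269, 0.2598, 0.0564]
tool_rot: [-0.123, 0.992, 0.0, 0.002]
ft_force: [-0.4, -1.0, 6.4]
grip_width: 0.0455
grasp_force: 62.6
```

Request:
step_arm(
  targets="-1 0 0 .04 0 0 0; -1 0 0 .08 0 0 0; -1 0 0 .14 0 0 0; -1 0 0 .2 0 0 0; -1 0 0 .24 0 0 0; -1 0 0 .24 0 0 0; -1 0 0 .24 0 0 0",
)

```text
clock: 11.82
eef_pos: [0.5257, 0.2596, 0.1747]
tool_rot: [-0.124, 0.992, 0.0, 0.001]
ft_force: [-0.1, -0.4, -5.8]
grip_width: 0.0454
grasp_force: 62.9
```

```bash
python3 - <<'E'
from h import *
o=bot.get_obs();e=o['eef_pos'];print(e,o['tool_rot'],o['ft_force'],o['ft_torque'],o['grip_width'],o['clock'])
im={n:cv2.imread(f"pics/{n}0.png") for n in("scene","top")}
# black block front edges: fit long edges of seat plate via gradient sampling in world plane z=.054
g={n:cv2.GaussianBlur(cv2.cvtColor(im[n],6),(0,0),.7).astype(np.float32) for n in im}
c0=np.array([.5502,.0162])
def samp(n,P):
    q=np.array([proj(n,(*p,.054)) for p in P],np.float32); return cv2.remap(g[n],q[:,:1],q[:,1:],1).ravel()
th=np.radians(9); ex=np.array([np.cos(th),np.sin(th)]);ey=np.array([-ex[1],ex[0]])
for n in g:
  for nm,al,ac,L,h in(("+y",ex,ey,.035,.035),("-y",ex,-ey,.035,.035),("+x",ey,ex,.025,.045),("-x",ey,-ex,.025,.045)):
    ss=np.linspace(-L,L,15);tt=np.arange(h-.010,h+.010,.0005);pos=[];
    for s in ss:
        v=samp(n,[c0+s*al+t*ac for t in tt]); dv=np.diff(v); pos.append(tt[np.argmin(dv)])
    sl,ic=np.polyfit(ss,pos,1); r=np.std(np.array(pos)-np.polyval((sl,ic),ss))
    # edge direction al+sl*ac
    d=al+sl*ac; a=np.degrees(np.arctan2(d[1],d[0])); print(n,nm,"ang",round((a+45)%90-45,2),"off mm",round(ic*1e3,1),"res",round(r*1e3,1))
E
```

```text
[0.52570294 0.25958153 0.17466761] [-1.23516311e-01  9.92341966e-01  3.70866256e-04  1.00317644e-03] [-0.13701731 -0.36477922 -5.76132444] [-0.01883268  0.00573502  0.00457598] 0.04544364432191031 11.8167
scene +y ang 7.81 off mm 36.3 res 8.6
scene -y ang 7.34 off mm 37.2 res 2.8
scene +x ang 8.23 off mm 45.4 res 0.7
scene -x ang 1.2 off mm 49.3 res 6.8Traceback (most recent call last):
  File "<stdin>", line 14, in <module>
  File "<stdin>", line 8, in samp
  File "h.py", line 10, in proj
    i,f=info(n); T=i['pose']; q=T[:3,:3].T@(np.array(p)-T[:3,3]); return i['cx']+f*q[0]/-q[2], i['cy']-f*q[1]/-q[2]
        ~~~~^^^
  File "h.py", line 4, in info
    i=bot.camera_info(n); f=210/np.tan(np.radians(i['vertical_fov']/2)); return i,f
ValueError: time passes only in moves, steps and waits
```

Request:
step_arm(
  targets="-1 .005 -.06 0 0 0 -.133; -1 .01 -.12 0 0 0 -.133; -1 .02 -.19 0 0 0 -.133; -1 .03 -.26 0 0 0 -.133; -1 .035 -.33 0 0 0 -.133; -1 .042 -.4 0 0 0 -.133; -1 .046 -.45 0 0 0 -.133; -1 .049 -.487 0 0 0 -.133; -1 .049 -.487 0 0 0 -.133; -1 .049 -.487 0 0 0 -.133",
)

```text
clock: 12.65
eef_pos: [0.5481, 0.0147, 0.1713]
tool_rot: [-0.07, 0.998, 0.0, -0.003]
ft_force: [0.1, 1.0, -3.8]
grip_width: 0.0452
grasp_force: 63.6
```

Request:
step_arm(
  targets="-1 0 0 0 0 0 0; -1 0 0 0 0 0 0",
)

```text
clock: 12.82
eef_pos: [0.549, 0.0167, 0.1728]
tool_rot: [-0.072, 0.997, 0.0, -0.001]
ft_force: [0.2, 0.0, -4.1]
grip_width: 0.0456
grasp_force: 63.6
```

```bash
python3 - <<'E'
from h import *
im={n:cv2.cvtColor(bot.camera(n),4) for n in("scene",)}
for n in im: cv2.imwrite(f"pics/{n}9.png",im[n])
o=bot.get_obs();e=o['eef_pos'];print(e,o['tool_rot'],o['ft_force'],o['grip_width'],o['clock'])
th=np.radians(8.2);ex=np.array([np.cos(th),np.sin(th),0]);ey=np.array([-ex[1],ex[0],0]);c=np.array([e[0],e[1],e[2]-.0564])
q=[proj("scene",c+a*.03*ex+b*.023*ey) for a,b in((-1,-1),(1,-1),(1,1))];print(np.round(q,2), np.round(proj("scene",[.5504,.016,.084]),2))
f=cv2.resize(np.clip(255*(im["scene"][165:235,250:335]/140.)**.6,0,255).astype(np.uint8),None,fx=8,fy=8,interpolation=cv2.INTER_CUBIC)
for t in range(0,85,10):cv2.putText(f,str(250+t),(t*8,8),0,.3,(0,0,255));cv2.putText(f,str(165+t),(0,t*8+4),0,.3,(0,0,255))
for u,v in q: cv2.circle(f,(int((u-250+.5)*8),int((v-165+.5)*8)),2,(0,0,255),-1)
cv2.imwrite("pics/p9.png",f)
E
```

```text
[0.54922923 0.01690105 0.17314411] [-7.23351142e-02  9.97380043e-01  1.63592769e-04 -8.08543690e-04] [ 0.24765928 -0.36615049 -4.57860587] 0.04558659265077526 12.8667
[[274.89 217.82]
 [296.34 223.52]
 [302.49 212.38]] [289.04 224.45]
```

View pics/p9.png

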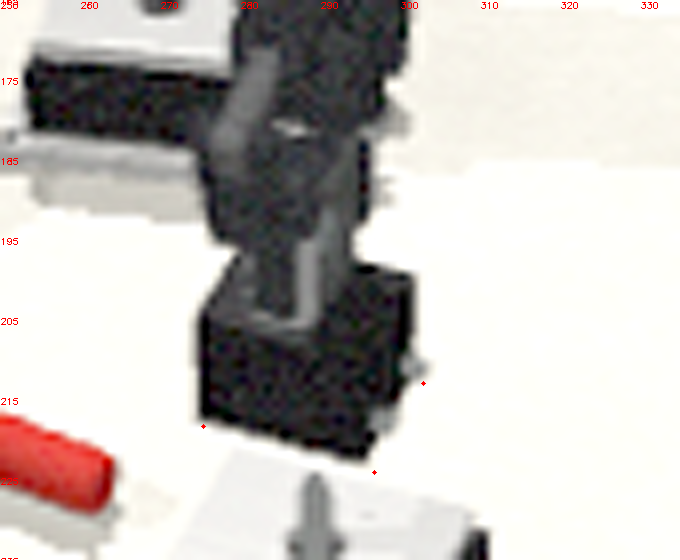

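Request:
step_arm(
  targets="-1 .006 -.001 -.02 0 0 0; -1 .006 -.001 -.04 0 0 0; -1 .006 -.001 -.055 0 0 0; -1 .006 -.001 -.068 0 0 0; -1 .006 -.001 -.076 0 0 0; -1 .006 -.001 -.076 0 0 0; -1 .006 -.001 -.076 0 0 0",
)

```text
clock: 13.45
eef_pos: [0.5525, 0.0153, 0.1357]
tool_rot: [-0.072, 0.997, 0.0, -0.0]
ft_force: [-0.3, -0.2, -5.1]
grip_width: 0.0453
grasp_force: 63.6
```

Request:
step_arm(
  targets="-1 0 .001 -.007 0 0 0; -1 0 .001 -.014 0 0 0; -1 0 .001 -.02 0 0 0; -1 0 .001 -.02 0 0 0",
)

```text
clock: 13.78
eef_pos: [0.5523, 0.0158, 0.1253]
tool_rot: [-0.071, 0.997, 0.0, -0.001]
ft_force: [0.2, -0.4, -4.1]
grip_width: 0.0457
grasp_force: 63.6
```

Request:
step_arm(
  targets="-1 0 0 -.007 0 0 0; -1 0 0 -.014 0 0 0; -1 0 0 -.021 0 0 0; -1 0 0 -.028 0 0 0; -1 0 0 -.032 0 0 0; -1 0 0 -.032 0 0 0; -1 0 0 -.032 0 0 0",
)

```text
clock: 14.37
eef_pos: [0.5528, 0.0158, 0.1104]
tool_rot: [-0.071, 0.997, 0.0, 0.0]
ft_force: [-1.2, 0.1, 0.2]
grip_width: 0.0451
grasp_force: 63.9
```

Request:
step_arm(
  targets="-1 0 0 -.004 0 0 0; -1 0 0 -.008 0 0 0; -1 0 0 -.012 0 0 0; -1 0 0 -.016 0 0 0; -1 0 0 -.016 0 0 0; -1 0 0 -.016 0 0 0",
)

```text
clock: 14.87
eef_pos: [0.553, 0.0158, 0.1043]
tool_rot: [-0.071, 0.997, -0.0, 0.001]
ft_force: [-5.6, -0.8, 11.9]
grip_width: 0.045
grasp_force: 65.3
```

Request:
step_arm(
  targets="-1 -.002 0 -.003 0 0 0; -1 -.002 0 -.006 0 0 0; -1 -.002 0 -.006 0 0 0; -1 -.002 0 -.006 0 0 0; -1 -.002 0 -.006 0 0 0",
)

```text
clock: 15.28
eef_pos: [0.553, 0.0158, 0.1042]
tool_rot: [-0.071, 0.997, -0.0, 0.003]
ft_force: [-9.3, -1.0, 24.8]
grip_width: 0.0453
grasp_force: 66.9
```

```bash
python3 - <<'E'
from h import *
im={n:cv2.cvtColor(bot.camera(n),4) for n in("scene",)}
o=bot.get_obs();print(o['eef_pos'],o['ft_force'],o['grasp_force'])
f=cv2.resize(np.clip(255*(im["scene"][180:270,245:345]/140.)**.6,0,255).astype(np.uint8),None,fx=6,fy=6,interpolation=cv2.INTER_CUBIC)
cv2.imwrite("pics/p10.png",f)
E
```

```text
[0.55299156 0.01580433 0.10419526] [-8.9058976  -0.98218907 26.05279938] 66.88332080841064
```

View pics/p10.png

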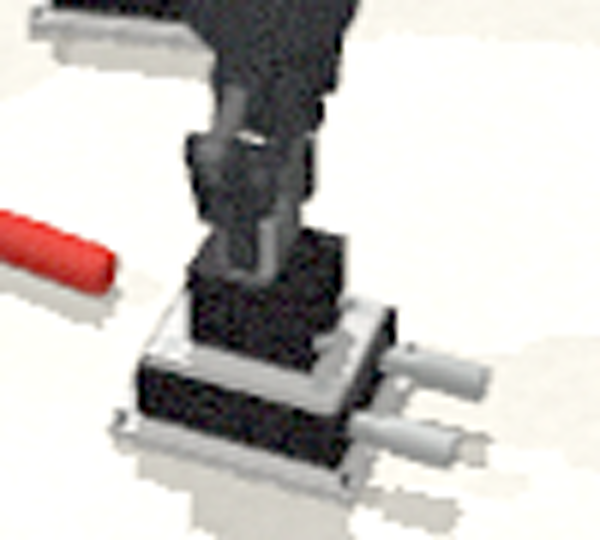

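The mount sits square and centred on the fully pressed plate, and the gripper is still holding it down.

```bash
python3 -c "
from workcell import bot
print(bot.job_done())"
```

```text
the job is handed in; nothing more can be done
None
```

I handed the job in: the long pin stands home in the bore, and the mount sits over it, square with the stage and pressed to the seat's stop with the gripper still on it, as far as the camera and force readings show (no verdict came back).

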